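Put the old spice jar into the sprung-flap recycling caddy

TASK

The spice jar on the hob with the dark brown cap (green and orange on top) is out of date: put it into the grey glass-recycling caddy. Keep hold of the jar, upright, and push the caddy's green sprung flap well down with it, let go only when the jar is past the flap, then draw the hand out so that the flap springs shut over it. Leave the yellow-capped jar on the hob standing where it is.

Things in the scene. Friction and masses are not known exactly. Their poses are not given: they have to be found in the camera images.
- old_jar: The jar to throw away: upright round glass spice jar with a dark brown cap (its top shows a green and orange disc), 44 mm in diameter, 105 mm tall, about 0.11 kg. Origin at the centre of its underside, z up. Stands on the cold glass hob, whose top is 6 mm above the worktop. Wall cabinets hang over the rear of the worktop: carry it straight across, no farther out than needed.
- yellow_jar: Bystander: upright round spice jar with a yellow cap, 42 mm in diameter, 96 mm tall. Origin at the centre of its underside. Also on the hob, at least 100 mm away; which of the two stands left or right changes.
- caddy: Fixed grey box 190 (x) x 180 (y) x 180 mm tall; origin: centre of underside; x points away from the robot at yaw 0. The mouth in its top spans x -25..+75, y -75..+75 mm, closed by the green flap, hinged at the far edge (x +75), free at x -25. Hollow: 65 mm more room towards -x under the fixed top, where a released jar slides down a chute 52 mm high at x +37, 24 mm at x -8.
- flap (a joint): Green flap, 98 mm hinge to free edge: 0 = shut, level with the top; grows as it swings down inside, stop 1.45 rad. Spring shuts it with 0.08 (shut) to 0.14 N m (open); the jar's weight alone barely moves it. A jar lowered upright at caddy x +15, y 0 passes the free edge once its foot is 100 mm below the caddy top; release at 108-115 mm, fingers closing along caddy y.

How it is judged:
On the way:
1. the held jar, upright within about 35 degrees, stands in the mouth and holds the flap open more than 0.75 rad (value of joint flap above 0.75 rad and contact force between the fingers and old_jar above 0.5 N and angle between old_jar's own z axis and vertical below 0.6 rad and z of old_jar in the frame of caddy below 0.13 m and x of old_jar in the frame of caddy between -0.06 and 0.08 m), for 0.1 s.
At the end, for the whole second after the job is handed in: The dark-capped jar lies at rest inside the caddy, below the flap, and the flap is shut to within 0.12 rad (value of joint flap below 0.12 rad and x of old_jar in the frame of caddy between -0.095 and 0.095 m and y of old_jar in the frame of caddy between -0.09 and 0.09 m and z of old_jar in the frame of caddy between -0.01 and 0.15 m and linear speed of old_jar below 0.05 m/s); the robot touches nothing.
It fails at once if the yellow-capped jar is moved more than 30 mm or tipped over (distance of yellow_jar from where it was at the start of the episode above 0.03 m or angle between yellow_jar's own z axis and vertical above 0.5 rad).
It also fails if it takes over 32 s, if anything falls off the work surface, if the arm or the gripper's body presses on something with over 40 N, if the wrist force passes 120 N, or if a joint passes its speed limit or range.

ROBOT

A 6-joint arm with a two-finger parallel gripper is mounted at the origin on a cart in front of the work surface, level with it; the furniture and walls round the work are solid. World frame = base frame: x ahead of the robot, y to its left, z up, the work surface at z = 0. Lengths are in m, angles in rad, forces in N, time in s.
With the tool pointing down it reaches from about 0.25 to 0.775 m from the base axis. Payload 4 kg.
Tool frame: the origin (TCP) lies at the very end of the fingers, on their centre line; the grasp point (between the pads) lies 19 mm behind it (robot.tcp_to_grasp is the distance from the TCP to the grasp point, in m); z points along the fingers, y is the line along which they close (so a half turn about z gives the same grasp; the last joint's range is limited). The gripper opens to 94 mm and grips with 3 to 60 N. Pads are 16 mm wide; open, the fingers measure 119 mm over their backs; the gripper's body (75 mm by 177 mm) begins 78 mm behind the grasp point.
Start: joints at [1.089, 0.087, 1.371, -0, 1.684, -0.103], TCP at [0.203, 0.511, 0.206] pointing down, gripper open.
Joint ranges: [-3.1, 3.1], [-0.76, 2.03], [0.27, 2.55], [-1.08, 4.22], [0.17, 2.65], [-2.57, 2.57]. Speed limits (rad/s): [2.79, 2.79, 3.14, 3.14, 3.14, 3.14].

INTERFACE

Orientations are given as [roll, pitch, yaw] about the fixed x, y, z axes, in that order (R = Rz(yaw) Ry(pitch) Rx(roll)).
In Python, from bench import robot gives the robot as it stands.
- The arm moves only by the tool run_rows, called as name(argument=value, ...) on one line, values as JSON. Schema: {"type":"object","properties":{"increments":{"type":"array","items":{"type":"number"},"minItems":5,"maxItems":100},"only":{"type":"string"},"quiet":{"type":"boolean"},"lines":{"type":"string"}},"required":["increments"],"additionalProperties":false}. increments is one flat list of numbers that holds 1 to 20 rows one after another, with no inner brackets; each row has 5 numbers: the finger opening in m, then dx, dy, dz in units of 25 mm, then a turn about the tool's z in units of 0.25 rad; each row shifts and turns the commanded pose from where the row before left it, along the tool's axes as they then stand; what a row does not reach is not made up. A row lasts 1/12 s, in which the tool goes at most 0.0417 m and 0.125 rad, less where a joint would pass 70% of its speed; a pose out of reach is approached as far as the arm can. The fingers move at their own pace and stop on an object; the grip force is fixed at half the most. Time passes only in rows, so rows that do not move let the fingers close. The tool returns the time, the measured TCP pose, the force, the opening and the grip force at its end. only (a regular expression) keeps the lines of the reply that match it, lines (a string "A,B") keeps lines A to B, and quiet returns only ok. Input that does not fit is refused with a message, and nothing moves.
- robot.get_obs(): the state, without advancing time (a new reading comes with each control period).
- robot.snapshot(name): name is "scene" or "top" or "wrist"; returns a dict with "color" (384x512x3 uint8, blue, green, red), "fx", "fy", "cx", "cy" (pixels), "extrinsics" (4x4, takes a point from world to camera coordinates). Camera axes: x right, y down, z forward; pixel columns grow to the right and rows downward; lengths in m; the calibration is good to about 2 mm. A picture is of the moment at which its call begins. There is no depth.
- robot.close_job(): hands the job in; it is judged then, once.
The state is a dict: "time": time; "joint_positions": joint angles; "qvel": joint speeds; "joint_torque": joint torques, N m; "tool_pos": TCP position; "ee_rot": TCP orientation; "wrist_force": force on the tool from outside, world axes, zero at the start; "wrist_torque": the same for the moment, N m; "width": finger opening in m; "finger_force": force on a finger pad.
Only numpy, scipy, OpenCV 4.12 (cv2) and the standard library are available. Lean on these libraries where they do the work, as an engineer would, in place of code of your own. Each camera call takes 0.05 s, during which the arm holds its last target. There are 200 camera calls.

## Working session

There is one attempt and no reset: what is moved stays moved. The work goes in short steps, Python scripts to look and compute and a tool call to move; the robot and the scene stay as the last step left them, time stands still between calls to the robot, and variables do not carry over. Pictures are saved under pics/ and viewed, at most 10 in all, crops included, and the job is handed in when it is done.

```bash
ls; mkdir -p pics; python3 - <<'E'
from bench import robot
import cv2,numpy as np
for n in("scene","top"):
    s=robot.snapshot(n); cv2.imwrite(f"pics/{n}0.png",s["color"]); np.savez(f"{n}0.npz",**s)
    E=s["extrinsics"]; print(n,s["fx"],s["cx"],s["cy"],-E[:3,:3].T@E[:3,3],E[2,:3])
o=robot.get_obs(); print(o["time"],o["tool_pos"],o["ee_rot"],o["width"])
E
```

```text
bench.py
pics
scene 399.5977495860188 254.3550147497981 190.40115850073394 [ 0.33954049 -0.67920747  0.75304895] [ 0.16578051  0.78031546 -0.60301294]
top 354.7440463124922 259.42900486347713 190.81759387464135 [0.01078566 0.03637008 0.78468176] [ 0.6098133   0.06516703 -0.78986138]
0.1 [0.20316188 0.51058214 0.2044497 ] [-3.13967744e+00 -2.02016984e-04  2.76283643e+00] 0.09409622490003355
```

View pics/scene0.png

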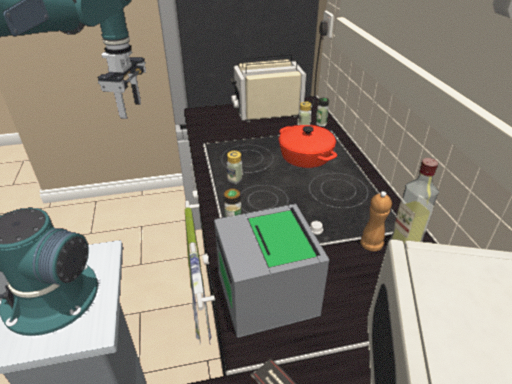

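View pics/top0.png

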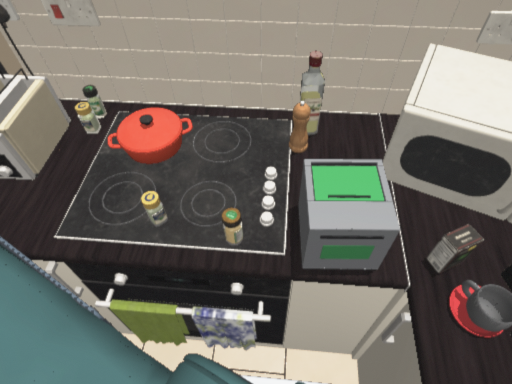

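The scene view shows the dark-capped jar at about (232,195), the yellow-capped one at (234,158), and the green flap around (285,237). In the top view they are at (232,215), (151,198) and (349,182). The two jars by the toaster aren't on the hob. Next I triangulate.

```bash
cat > h.py <<'E'
import numpy as np,cv2
def ld(n): return dict(np.load(n+".npz"))
def P(s): return np.array([[s["fx"],0,s["cx"]],[0,s["fy"],s["cy"]],[0,0,1]])@s["extrinsics"][:3]
def tri(a,b,p,q):
    X=cv2.triangulatePoints(P(a),P(b),np.float64(p).reshape(2,1),np.float64(q).reshape(2,1))[:,0];return X[:3]/X[3]
def proj(s,X): x=P(s)@np.append(X,1); return x[:2]/x[2]
def plane(s,p,z):
    R=s["extrinsics"][:3,:3];c=-R.T@s["extrinsics"][:3,3]
    d=R.T@np.array([(p[0]-s["cx"])/s["fx"],(p[1]-s["cy"])/s["fy"],1]);return c+d*(z-c[2])/d[2]
E
python3 - <<'E'
from h import *
S,T=ld("scene0"),ld("top0")
def mask(s,roi,lo,hi):
    h=cv2.cvtColor(s["color"],cv2.COLOR_BGR2HSV);m=cv2.inRange(h,lo,hi);k=np.zeros_like(m);x0,y0,x1,y1=roi;k[y0:y1,x0:x1]=255;return m&k
def big(m): return max(cv2.findContours(m,0,2)[0],key=cv2.contourArea)
Q=[]
for s,roi in((S,(245,205,330,270)),(T,(300,155,400,205))):
    c=cv2.convexHull(big(mask(s,roi,(45,120,60),(75,255,255))))
    q=cv2.approxPolyN(c,4)[0] if hasattr(cv2,"approxPolyN") else cv2.approxPolyDP(c,4,True)[:,0]
    print(q.tolist())
    # project on z=.18
    W=np.array([plane(s,p,.18) for p in q]);print(W.round(3).tolist(), W.mean(0).round(4)); 
for n,s,rois in(("S",S,[(218,184,246,220),(222,146,248,186)]),("T",T,[(215,203,250,248),(138,186,172,228)])):
    ims=[cv2.resize(s["color"][r[1]:r[3],r[0]:r[2]],(380,int(380*(r[3]-r[1])/(r[2]-r[0]))),interpolation=0)[:500] for r in rois]
    h=max(i.shape[0] for i in ims); globals()[n+"i"]=np.hstack([cv2.copyMakeBorder(i,0,h-i.shape[0],0,0,0) for i in ims])
w=np.vstack([cv2.resize(Si,(560,int(Si.shape[0]*560/760))),cv2.resize(Ti,(560,int(Ti.shape[0]*560/760)))]);w=cv2.resize(w,None,fx=590/w.shape[0],fy=590/w.shape[0]);print(w.shape);cv2.imwrite("pics/crop.png",w)
E
```

```text
[[316, 256], [268, 266], [248, 218], [291, 210]]
[[0.569, -0.172, 0.18], [0.472, -0.176, 0.18], [0.462, -0.032, 0.18], [0.561, -0.026, 0.18]] [ 0.5163 -0.1016  0.18  ]
[[375, 166], [384, 200], [315, 199], [312, 166]]
[[0.57, -0.169, 0.18], [0.474, -0.177, 0.18], [0.465, -0.033, 0.18], [0.558, -0.027, 0.18]] [ 0.517  -0.1014  0.18  ]
(590, 454, 3)
```

View pics/crop.png

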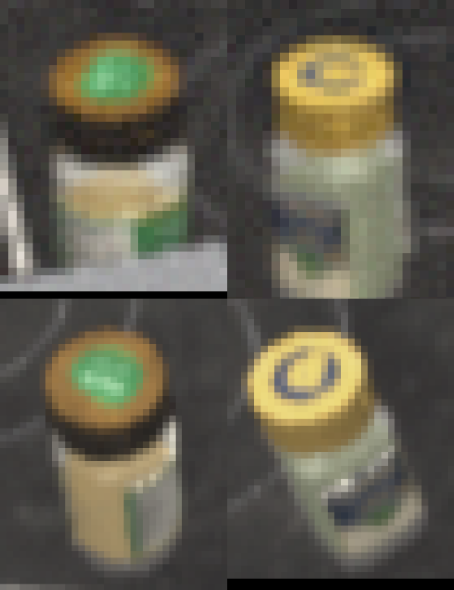

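The crops show the orange and green disc on the dark cap and the yellow cap clearly in both views. Cap-top centres: dark at scene (231.6,193.0) and top (230.8,215.0), yellow at scene (233.6,154.2) and top (149.3,197.0).

```bash
python3 - <<'E'
from h import *
S,T=ld("scene0"),ld("top0")
for a,b in(((231.6,193),(230.8,215)),((233.6,154.2),(149.3,197)),((316,256),(375,166)),((268,266),(384,200)),((248,218),(315,199)),((291,210),(312,166))):
    X=tri(S,T,a,b);print(X.round(4),(proj(S,X)-a).round(1),(proj(T,X)-b).round(1),np.hypot(X[0],X[1]).round(3))
print(plane(S,(231.6,193),.111).round(4),plane(T,(230.8,215),.111).round(4))
from bench import robot
o=robot.get_obs();from scipy.spatial.transform import Rotation as R
print(R.from_euler("xyz",o["ee_rot"]).as_matrix().round(3))
E
```

```text
[0.4545 0.1505 0.1134] [-0.  0.] [-0. -0.] 0.479
[0.4954 0.3548 0.1041] [ 0.1 -0.1] [0.1 0.3] 0.609
[ 0.5707 -0.1695  0.1782] [ 0.2 -0.2] [0.1 0.3] 0.595
[ 0.4723 -0.1769  0.1813] [ 0.3 -0.3] [0.1 0.4] 0.504
[ 0.4629 -0.033   0.1815] [ 0.3 -0.3] [0.1 0.5] 0.464
[ 0.5609 -0.0264  0.1791] [-0.3  0.3] [-0.1 -0.5] 0.562
[0.455  0.1537 0.111 ] [0.4559 0.1509 0.111 ]
[[-0.929  0.37  -0.001]
 [ 0.37   0.929 -0.002]
 [ 0.    -0.002 -1.   ]]
```
Dark jar at (0.455,0.151) top z 0.112. Yellow at (.495,.355), top .102. 

Measured positions: dark jar at (0.455, 0.151) with its top at 0.112, yellow jar at (0.495, 0.355). The caddy origin is near (0.491, -0.103), yaw 0.066, top at 0.18. First I turn the tool to match the caddy's y axis.

The manual's scale: shifts go in units of 25 mm and turns go in units of 0.25 rad. Converting my numbers, -0.115 rad is -0.46.

run_rows(increments=[0.094,0,0,0,-0.44,0.094,0,0,0,-0.44,0.094,0,0,0,-0.44,0.094,0,0,0,-0.46,0.094,0,0,0,0])

```text
time: 0.52
tool_pos: [0.2033, 0.5107, 0.2048]
ee_rot: [-3.141, -0.001, -3.074]
wrist_force: [-0.4, 0.2, -0.5]
width: 0.0938
finger_force: 0.0
```

```bash
cat >> h.py <<'E'
def togo(xyz):
    from bench import robot
    from scipy.spatial.transform import Rotation as R
    o=robot.get_obs();M=R.from_euler("xyz",o["ee_rot"]).as_matrix()
    print("t",o["time"],"tcp",o["tool_pos"].round(4),"ydir",np.arctan2(M[1,1],M[0,1]).round(3),"zax",M[:,2].round(3),"togo",(M.T@(np.array(xyz)-o["tool_pos"])).round(4),"j",np.round(o["joint_positions"],2),"w",o["width"],o["finger_force"],np.round(o["wrist_force"],1))
E
python3 -c "from h import *;togo([.455,.151,.2])"
```

```text
t 0.5167 tcp [0.2033 0.5107 0.2048] ydir 1.639 zax [-0.001 -0.001 -1.   ] togo [-0.2267 -0.376   0.0051] j [ 1.09  0.09  1.37 -0.    1.68 -0.55] w 0.09384304639610702 0.0 [-0.4  0.2 -0.5]
```

To row units: -0.0342 m is -1.368, -0.0206 m is -0.824.

run_rows(increments=[0.094,-0.824,-1.368,0,0,0.094,-0.824,-1.368,0,0,0.094,-0.824,-1.368,0,0,0.094,-0.824,-1.368,0,0,0.094,-0.824,-1.368,0,0,0.094,-0.824,-1.368,0,0,0.094,-0.824,-1.368,0,0,0.094,-0.824,-1.368,0,0,0.094,-0.824,-1.368,0,0,0.094,-0.824,-1.368,0,0,0.094,-0.824,-1.368,0,0,0.094,0,0,0,0,0.094,0,0,0,0])

```text
time: 1.6
tool_pos: [0.4549, 0.149, 0.2049]
ee_rot: [3.141, -0.001, -3.082]
wrist_force: [-1.0, -0.1, 0.1]
width: 0.0939
finger_force: 0.0
```

```bash
python3 - <<'E'
from h import *
togo([.455,.151,.057])
from bench import robot
s=robot.snapshot("wrist");cv2.imwrite("pics/w1.png",s["color"]);np.savez("w1.npz",**s)
print(proj(s,[.455,.151,.112]))
E
```

```text
t 1.6 tcp [0.4549 0.149  0.2049] ydir 1.63 zax [-0.001  0.    -1.   ] togo [-0.0004  0.0019  0.1479] j [ 0.2  -0.07  1.53  0.    1.68 -1.43] w 0.09385720860574939 0.0 [-1.  -0.1  0.1]
[258.91130191 192.03637926]
```

View pics/w1.png

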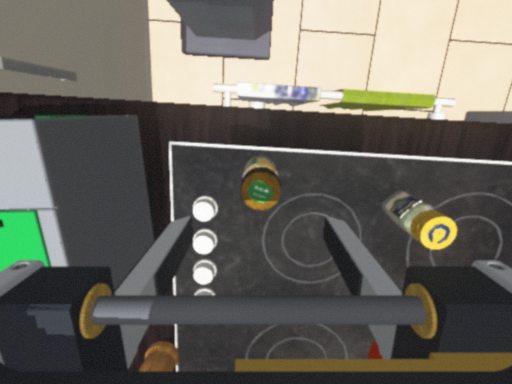

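The wrist view shows the dark cap centred at (262,189), 3 px from the predicted (259,192), and the yellow jar well clear at (438,231).

```bash
python3 - <<'E'
from h import *
w,S,T=ld("w1"),ld("scene0"),ld("top0")
c=(262,189);print(plane(w,c,.111),tri(w,S,c,(231.6,193)),tri(w,T,c,(230.8,215)))
E
```

```text
[0.45179727 0.15405054 0.111     ] [0.45414811 0.15426663 0.11022043] [0.45086267 0.1512364  0.11773829]
```

run_rows(increments=[0.094,0.04,0.12,1.48,0,0.094,0,0,1.48,0,0.094,0,0,1.48,0,0.094,0,0,1.48,0,0.094,0,0,0,0,0.02,0,0,0,0,0.02,0,0,0,0,0.02,0,0,0,0,0.02,0,0,0,0,0.02,0,0,0,0,0.02,0,0,0,0,0.02,0,0,0,0])

```text
time: 2.65
tool_pos: [0.4538, 0.1536, 0.0583]
ee_rot: [3.141, 0.002, -3.076]
wrist_force: [-0.3, 0.1, 0.7]
width: 0.0511
finger_force: 0.0
```

```bash
python3 -c "from h import *;togo([.4535,.152,.24])"
```

```text
t 2.65 tcp [0.4538 0.1536 0.0583] ydir 1.637 zax [ 0.002  0.    -1.   ] togo [ 1.000e-04 -1.500e-03 -1.817e-01] j [ 0.21  0.01  1.75  0.    1.38 -1.43] w 0.051148892715334425 0.0 [-0.3  0.1  0.7]
```

run_rows(increments=[0.02,0,0,0,0,0.02,0,0,0,0,0.02,0,0,0,0,0.02,0,0,0,0,0.02,0,0,0,0])

```text
time: 3.07
tool_pos: [0.4535, 0.1534, 0.0579]
ee_rot: [-3.141, 0.001, -3.075]
wrist_force: [-0.9, -1.5, 3.4]
width: 0.0436
finger_force: 30.0
```

run_rows(increments=[0.02,0,0,-0.8,0,0.02,0,0,-1.6,0,0.02,0,0,-1.6,0,0.02,0,0,-1.6,0,0.02,0,0,-1.6,0,0.02,0,0,-1.2,0,0.02,0,0,0,0,0.02,0,0,0,0])

```text
time: 3.73
tool_pos: [0.4539, 0.1539, 0.2689]
ee_rot: [3.141, 0.003, -3.075]
wrist_force: [0.2, -0.0, -1.9]
width: 0.0435
finger_force: 30.0
```

```bash
python3 -c "
from h import *
togo([.506,-.102,.265])
from bench import robot
s=robot.snapshot('scene');cv2.imwrite('pics/s1.png',cv2.resize(s['color'][60:300,120:420],None,fx=2,fy=2))"
```

```text
t 3.7333 tcp [0.4539 0.1539 0.2689] ydir 1.637 zax [ 0.003  0.001 -1.   ] togo [-0.035  -0.2588  0.0038] j [ 0.21 -0.08  1.41  0.    1.8  -1.43] w 0.043539930470023164 30.0006157415919 [ 0.2 -0.  -1.9]
```

View pics/s1.png

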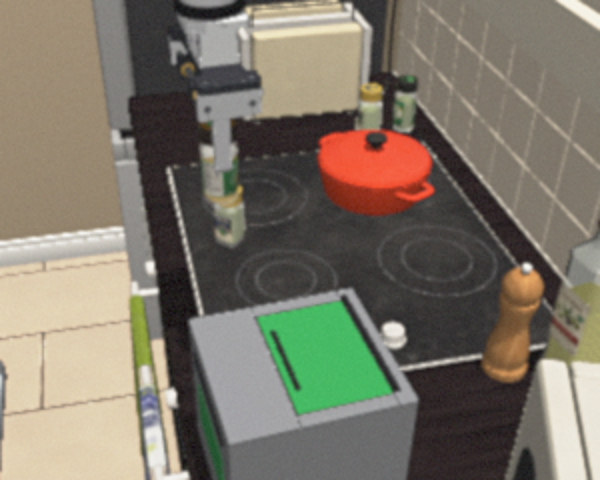

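The jar is held upright, the flap is shut, and the yellow jar is still standing. Now I carry the jar across.

run_rows(increments=[0.02,-0.176,-1.296,0,0,0.02,-0.176,-1.296,0,0,0.02,-0.176,-1.296,0,0,0.02,-0.176,-1.296,0,0,0.02,-0.176,-1.296,0,0,0.02,-0.176,-1.296,0,0,0.02,-0.176,-1.296,0,0,0.02,-0.176,-1.296,0,0,0.02,0,0,0,0,0.02,0,0,0,0])

```text
time: 4.62
tool_pos: [0.5043, -0.1037, 0.2635]
ee_rot: [3.138, -0.007, -3.078]
wrist_force: [-0.1, 0.4, -1.5]
width: 0.0435
finger_force: 30.0
```

```bash
python3 -c "
from h import *
togo([.5055,-.1025,.1215])
from bench import robot
s=robot.snapshot('top');cv2.imwrite('pics/t1.png',cv2.resize(s['color'][60:300,200:500],None,fx=2,fy=2))"
```

```text
t 4.6167 tcp [ 0.5043 -0.1037  0.2635] ydir 1.634 zax [-0.007  0.003 -1.   ] togo [-0.0022  0.0006  0.142 ] j [-0.31  0.01  1.34  0.    1.8  -1.95] w 0.0435218236411384 30.00085987499915 [-0.1  0.4 -1.5]
```

View pics/t1.png

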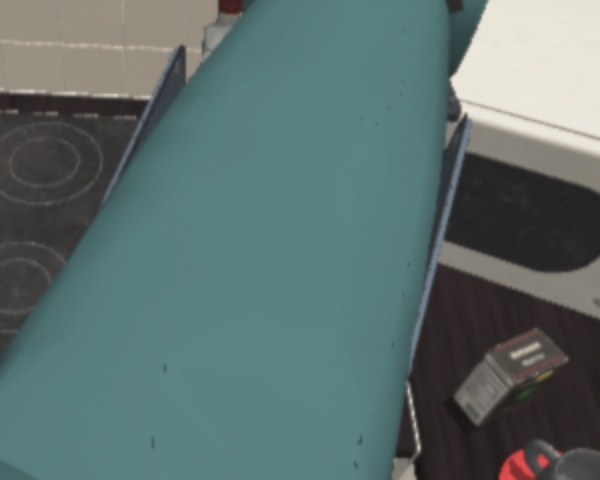

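The arm hides the caddy in the top view, so I'll lower step by step and check with the pose readings.

run_rows(increments=[0.02,-0.04,0,0.8,0,0.02,0,0,0.6,0,0.02,0,0,0.6,0,0.02,0,0,0.6,0,0.02,0,0,0.6,0,0.02,0,0,0.4,0,0.02,0,0,0,0,0.02,0,0,0,0])

```text
time: 5.33
tool_pos: [0.5051, -0.1014, 0.1763]
ee_rot: [3.14, -0.004, -3.074]
wrist_force: [-1.9, 0.2, -1.0]
width: 0.0434
finger_force: 30.0
```

```bash
python3 -c "
from h import *
togo([.5055,-.1025,.120])
from bench import robot
s=robot.snapshot('scene');cv2.imwrite('pics/s2.png',cv2.resize(s['color'][110:340,170:370],None,fx=2.6,fy=2.6))"
```

```text
t 5.3333 tcp [ 0.5051 -0.1014  0.1763] ydir 1.638 zax [-0.004  0.001 -1.   ] togo [-0.0005 -0.0012  0.0563] j [-0.31  0.02  1.5   0.    1.63 -1.95] w 0.0433778034845883 30.000685800332576 [-1.9  0.2 -1. ]
```

View pics/s2.png

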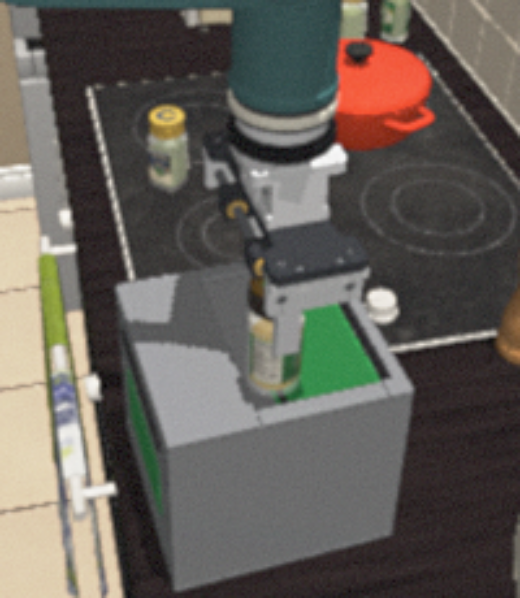

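The held jar is upright in the mouth and pushing the flap down. I continue down to about 112 mm.

To row units: 0.014 m is 0.56, -0.001 m is -0.04.

run_rows(increments=[0.02,0,-0.04,0.56,0,0.02,0,0,0.56,0,0.02,0,0,0.56,0,0.02,0,0,0.56,0,0.02,0,0,0,0,0.02,0,0,0,0,0.02,0,0,0,0])

```text
time: 5.97
tool_pos: [0.5068, -0.1037, 0.1224]
ee_rot: [-3.141, 0.001, -3.075]
wrist_force: [-0.9, -0.7, -2.6]
width: 0.0437
finger_force: 30.0
```

```bash
python3 -c "
from h import *
togo([.5055,-.1025,.120])"
```

```text
t 5.9667 tcp [ 0.5068 -0.1037  0.1224] ydir 1.637 zax [ 0.001 -0.    -1.   ] togo [0.0012 0.0013 0.0024] j [-0.31  0.05  1.58  0.    1.51 -1.95] w 0.04370355586761485 30.000329384347424 [-0.9 -0.7 -2.6]
```

run_rows(increments=[0.02,0,0,0.08,0,0.02,0,0,0,0,0.02,0,0,0,0,0.075,0,0,0,0,0.075,0,0,0,0,0.075,0,0,0,0,0.075,0,0,0,0,0.075,0,0,0,0,0.075,0,0,0,0,0.075,0,0,0,0,0.075,0,0,0,0])

```text
time: 6.88
tool_pos: [0.5066, -0.1037, 0.1196]
ee_rot: [-3.142, 0.0, -3.075]
wrist_force: [-0.0, -1.1, 1.1]
width: 0.0748
finger_force: 0.7
```

```bash
python3 -c "
from h import *
togo([.5055,-.1025,.27])
from bench import robot
s=robot.snapshot('scene');cv2.imwrite('pics/s3.png',cv2.resize(s['color'][110:340,170:370],None,fx=2.6,fy=2.6))"
```

```text
t 6.8833 tcp [ 0.5066 -0.1037  0.1196] ydir 1.637 zax [ 0. -0. -1.] togo [ 0.001   0.0013 -0.1504] j [-0.31  0.05  1.58  0.    1.51 -1.95] w 0.0748456759308675 0.6940313990344293 [-0.  -1.1  1.1]
```

View pics/s3.png

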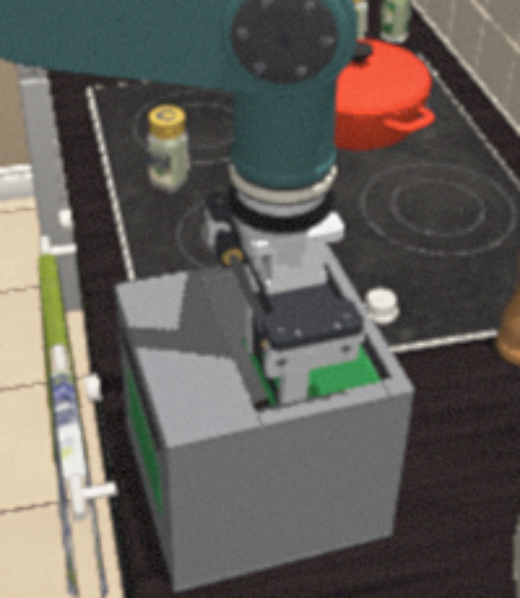

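The jar has dropped out of sight, and the flap has already risen against the fingers. I draw the hand out slowly, straight up.

To row units: 0.04 m is 1.6, -0.03 m is -1.2.

run_rows(increments=[0.075,0,0,0,0,0.075,0,0,0,0,0.075,0,0,0,0,0.075,0,0,-0.4,0,0.075,0,0,-0.6,0,0.075,0,0,-0.6,0,0.075,0,0,-0.6,0,0.075,0,0,-0.6,0,0.075,0,0,-1.2,0,0.075,0,0,-1.2,0,0.075,0,0,-1.2,0,0.075,0,0,-1.2,0,0.075,0,1.2,0,0,0.075,0,1.6,0,0,0.075,0,1.6,0,0,0.075,0,1.6,0,0,0.075,0,0,0,0,0.075,0,0,0,0])

```text
time: 8.43
tool_pos: [0.4965, 0.048, 0.3102]
ee_rot: [3.141, 0.001, -3.071]
wrist_force: [-0.3, 0.2, 0.0]
width: 0.0748
finger_force: 0.0
```

```bash
python3 -c "
from h import *
togo([.5055,-.1025,.27])
from bench import robot
s=robot.snapshot('scene');t=robot.snapshot('top');f=lambda i:cv2.resize(i,(390,450))
cv2.imwrite('pics/s4.png',np.hstack([f(s['color'][110:340,170:370]),f(t['color'][110:340,230:430])]))"
```

```text
t 8.4333 tcp [0.4965 0.048  0.3102] ydir 1.642 zax [ 0.001  0.    -1.   ] togo [ 0.0017 -0.1507  0.0402] j [-0.02 -0.03  1.28  0.    1.89 -1.66] w 0.07475737718284771 0.0 [-0.3  0.2  0. ]
```

View pics/s4.png

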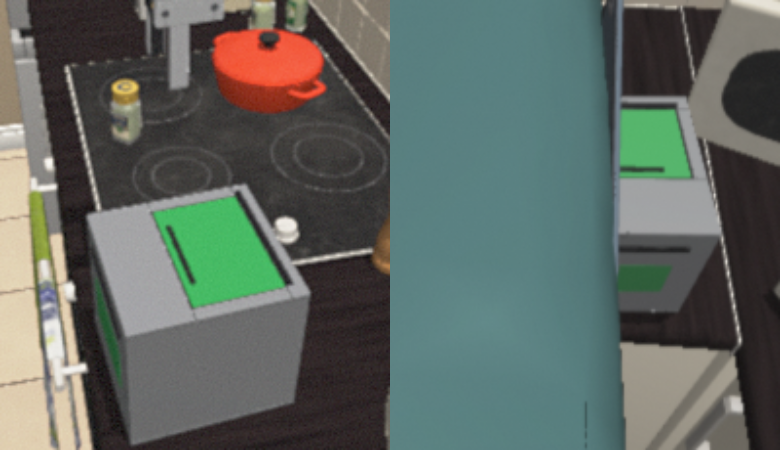

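The flap is shut flush, the jar is inside, the yellow jar hasn't moved, and the hand is clear of everything. I hand the job in.

run_rows(increments=[0.075,0,0,0,0,0.075,0,0,0,0,0.075,0,0,0,0,0.075,0,0,0,0,0.075,0,0,0,0,0.075,0,0,0,0])

```text
time: 9.03
tool_pos: [0.4966, 0.0456, 0.3094]
ee_rot: [3.141, -0.0, -3.076]
wrist_force: [-0.6, -0.6, -1.4]
width: 0.0751
finger_force: 0.0
```

```bash
python3 -c "
from bench import robot
print(robot.close_job())"
```

```text
the job is handed in; nothing more can be done
None
```

The dark-capped jar went into the caddy, the flap looked flush shut over it in the last picture, and the yellow jar stands where it was; the job was handed in at about 9 s, with no verdict returned.

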